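# Put away the stacked parts

### The arm

A 6-joint arm with a two-finger parallel gripper is mounted at the origin on the work surface. World frame = base frame: x ahead of the robot, y to its left, z up, the work surface at z = 0. Lengths are in mm, angles in rad, forces in N, time in s.
With the tool pointing down it reaches from about 275 to 750 mm from the base axis. Payload 10.2 kg.
Tool frame: the origin (TCP) lies on the centre line of the jaws, within the pads' length; the fingertips stand 19 mm ahead of it and the grasp point (between the pads) is the TCP; z points along the fingers, y is the line along which they close (so a half turn about z gives the same grasp; the last joint's range is limited). The gripper opens to 85 mm and grips with 20 to 120 N. Pads are 22 mm wide; open, the fingers measure 114 mm over their backs; the gripper's body (76 mm by 85 mm) begins 54 mm behind the grasp point. The pads swing forward as they close: fully open they stand 13 mm farther back than shut.
Start: joints at [-1.342, 0.313, 1.498, -0, 1.331, -0.223], TCP at [229.196, -472.335, 250.294] pointing down, gripper open.
Joint ranges: [-2.94, 2.94], [-0.97, 2.17], [0.19, 2.56], [-1.23, 4.37], [0.02, 3.11], [-2.88, 2.88]. Speed limits (rad/s): [2.39, 2.39, 3.01, 3.14, 3.14, 3.14].

### API

Orientations are given as a unit quaternion [w, x, y, z].
In Python, from rig import sense, capture, finish_job, regions_of, mark_of gives the robot as it stands.
- The arm moves only by the tool jog_arm, never from a script. Its argument "series" is text: rows parted by semicolons, each of 7 numbers parted by spaces: the shift along the tool's x, y, z in units of 0.4 m (1.0 is 0.4 m), then the turn, a rotation vector about the tool's x, y, z in units of pi/2 rad (1.0 is pi/2 rad), then the opening, from -1 (shut) to 1 (fully open). A call has 1 to 20 rows; each row is the pose to reach, as a shift and turn from the pose commanded when the call began, along the tool's axes at that moment; what a row does not reach only later rows make up. A row lasts 1/8 s, in which the tool goes at most 62.5 mm and 10.7 degrees, less where a joint would pass 70% of its speed; a pose out of reach is approached as far as the arm can. A call with a number of a shift or a turn outside -1 to 1 is refused whole. A call with a gripper value outside its range is refused whole. The fingers move at their own pace and stop on an object; "grip_force" is the grip in N (left out, the last holds). Time passes only in rows, so rows that repeat a pose let the fingers close. It gives the time, the measured TCP pose, the force, the opening and the grip force at its end, in the units of the state.
- sense(): the state, without advancing time (a new reading comes with each control period).
- capture(name): name is "side" or "top" or "wrist"; returns a dict with "img" (400x640x3 uint8, red, green, blue), "intrinsics" (3x3 intrinsics, pixels), "dist_coeffs" ([k1, k2, p1, p2, k3] as OpenCV has them; the pictures are not rectified), "R" (3x3) and "t" (3): a world point X has camera coordinates R X + t. Camera axes: x right, y down, z forward; pixel columns grow to the right and rows downward; lengths in mm; the calibration is good to about 2 mm. A picture is of the moment at which its call begins. There is no depth.
- finish_job(): hands the job in; it is judged then, once.
Trained networks look in a picture, given as the dict that the camera call returned (one of the last four; its "shot" number tells which), for a name from the list of things; names that differ only in an ending like _2 or _b are one class to them, and where a whole thing is asked for, a point or a joint stands for the part that bears it (a point fixed in the world has none). Each returns a list of dicts, best first, with "confidence" (0 to 1); they miss things now and then, are a little off and sometimes report something else, mostly with a low value. They report only what shows in the picture. A call takes as long as a camera call. They do not tell look-alikes from the thing itself.
- regions_of(label, picture): "region" (400x640 bool, what is visible of it) and "point" ([row, column] in pixels, amid what is visible of it).
- mark_of(label, picture): "point" ([row, column] in pixels: a listed point, or the origin of a listed thing).
The state is a dict: "time_s": time; "joints": joint angles; "dq": joint speeds; "tau": joint torques, N m; "eef_pos": TCP position; "ee_rot": TCP orientation; "force": force on the tool from outside, world axes, zero at the start; "wrist_torque": the same for the moment, N m; "grip_width": opening from 0.0 (shut) to 1.0 (fully open); "grip_force": force on a finger pad.
Only numpy, scipy, OpenCV 4.12 (cv2) and the standard library are available. Lean on these libraries where they do the work, as an engineer would, in place of code of your own. Each camera call takes 0.05 s, during which the arm holds its last target. There are 200 camera calls.

### The job

Take apart the stack of parts on the green shelf and put each thing away upright: the glass jar in the middle of the small round cork mat, the round tin in the middle of the large round cork mat, and the square tin in the middle of the square cork mat, its sides in line with the mat's. Lay the carton on top of the two cartons like it, as a brick is laid in the next course: along them, flush at the sides, its middle over their joint. Do not tip the jar over at any time.

Things in the scene. Friction and masses are not known exactly. Their poses are not given: they have to be found in the camera images.
- jar: Clear glass jar with a white twist cap, brass caps inside: 40 mm diameter (cap 38 mm), 55 mm tall, of which the cap is the upper 15 mm; about 110 g. At the start on top of the stack, standing on the round tin. Origin: centre of its underside; z up its axis.
- round_tin: Closed round brass tin, 54 mm diameter, 28 mm tall; about 140 g. At the start second from the top of the stack, on the square tin. Origin: centre of its underside; z up its axis.
- square_tin: Closed square steel tin, 64 x 64 mm, 28 mm tall; about 180 g. At the start third from the top of the stack, on the carton. Origin: centre of its underside; x and y along its sides, z up.
- carton: Closed stiff cardboard carton with a strip of paper tape along its top: 112 mm long (its x), 58 mm wide (its y), 32 mm tall; about 180 g. At the start the bottom of the stack, lying on the shelf. Origin: centre of its underside.
- small_round_mat: Small round cork mat, 64 mm diameter, 4 mm thick, fixed flat on the shelf; the jar's place. Origin: centre of its underside.
- large_round_mat: Large round cork mat, 84 mm diameter, 4 mm thick, fixed flat on the shelf; the round tin's place. Origin: centre of its underside.
- square_mat: Square cork mat, 92 x 92 mm, 4 mm thick, fixed flat on the shelf; the square tin's place. Origin: centre of its underside; x and y along its sides.
- carton_pair: The course already laid: two cartons of the same size and look as the loose one, lying end to end with a 2 mm joint, fixed to the shelf; together 226 mm long (its x), 58 mm wide (its y), top 32 mm above the shelf. Origin: on the shelf (underside), in the middle, at the joint.
Mind the look-alikes: they are no part of the job. What is shaped like the square_tin but orange or red is not meant.

How it is judged:
By the outcome, as a careful person would: the job done as asked, in the order asked, and still so for the second after the job is handed in, with the robot touching nothing.
It also fails if it takes over 128 s, if anything falls off the work surface, if the arm or the gripper's body presses on something with over 40 N, if the wrist force passes 120 N, or if a joint passes its speed limit or range.

## Working session

There is one attempt and no reset: what is moved stays moved. The work goes in short steps, Python scripts to look and compute and a tool call to move; the robot and the scene stay as the last step left them, time stands still between calls to the robot, and variables do not carry over. Pictures are saved under pics/ and viewed, at most 17 in all, crops included, and the job is handed in when it is done.

Besides the shell and the picture viewer there is one more tool, called after "Call:" as name(argument=value, ...) on one line, values as JSON. jog_arm: Moves the arm, as the interface text tells. Shifts and turns lie within -1 to 1; 1 stands for 0.4 m of shift or pi/2 rad of turn. Its arguments: {"type":"object","properties":{"series":{"type":"string"},"grip_force":{"type":"number"}},"required":["series"]}

```bash
mkdir -p pics; ls; python3 - <<'E'
from rig import *
import cv2
s=sense(); print(s)
for n in ["side","top"]:
    c=capture(n); cv2.imwrite(f"pics/{n}0.png",c["img"][:,:,::-1]); print(n,c["intrinsics"],c["dist_coeffs"],c["R"],c["t"],c["shot"])
    for l in ["jar","round_tin","square_tin","carton","small_round_mat","large_round_mat","square_mat","carton_pair"]:
        r=regions_of(l,c); m=mark_of(l,c)
        print(l,[(x["point"],round(x["confidence"],2),int(x["region"].sum())) for x in r][:4],[(x["point"],round(x["confidence"],2)) for x in m][:4])
E
```

```text
pics
{'time_s': 0.0, 'joints': array([-1.34238928e+00,  3.13447747e-01,  1.49844726e+00, -4.98367544e-06,
        1.33098182e+00, -2.23391736e-01]), 'dq': array([-5.21207838e-04, -2.12845468e-03, -4.85265245e-04,  5.77444715e-04,
       -1.43559272e-05,  3.74624393e-04]), 'tau': array([ 1.00124136e-03, -4.12262034e+01, -2.59740651e+01, -3.99231521e-05,
        4.22999947e-03,  8.69323856e-06]), 'eef_pos': array([ 229.1447262 , -472.09456992,  249.73237796]), 'ee_rot': array([-6.42080366e-04,  9.74592719e-01,  2.23983528e-01, -4.03027462e-06]), 'force': array([-0.48142137,  0.16752706, -0.47016637]), 'wrist_torque': array([ 0.0123149 , -0.00713711,  0.00863816]), 'grip_force': 0.0, 'grip_width': 1.00222795384642}
side [[425.78484153   0.         313.41788499]
 [  0.         425.78484153 200.6403323 ]
 [  0.           0.           1.        ]] [-0.09891813  0.          0.          0.          0.        ] [[ 0.99359746 -0.11281399  0.00609014]
 [-0.07854567 -0.72851928 -0.68050734]
 [ 0.08120753  0.67567201 -0.73271595]] [-605.19986808   63.19637226 1128.89770302] 1
jar [([282.9, 334.6]
[... 1055 characters left out ...]
 404.8], 0.49, 229)] [([194.8, 403.7], 0.52)]
round_tin [([198.5, 402.7], 0.63, 117)] [([193.6, 407.3], 0.61)]
square_tin [([156.2, 402.6], 0.8, 417), ([246.3, 376.9], 0.68, 499), ([202.3, 400.2], 0.63, 144)] [([248.3, 374.5], 0.94), ([157.0, 403.9], 0.88), ([184.5, 441.4], 0.82), ([196.6, 401.8], 0.65)]
carton [([204.0, 324.6], 0.61, 304), ([210.0, 396.1], 0.54, 267)] [([198.9, 400.8], 0.61)]
small_round_mat [([204.9, 323.8], 0.6, 349)] [([203.8, 327.7], 0.61)]
large_round_mat [([194.9, 265.0], 0.85, 525), ([204.8, 323.6], 0.31, 309)] [([192.2, 265.9], 0.84)]
square_mat [([221.6, 197.7], 0.81, 956)] [([223.4, 196.9], 0.55)]
carton_pair [([262.5, 293.6], 0.78, 1632)] [([260.3, 294.2], 0.69)]
```

```bash
python3 - <<'E'
import cv2,numpy as np
a=cv2.imread("pics/side0.png")[90:390,200:440]; b=cv2.imread("pics/top0.png")[130:300,160:470]
cv2.imwrite("pics/s1.png",cv2.resize(a,None,fx=2,fy=2,interpolation=3)); cv2.imwrite("pics/t1.png",cv2.resize(b,None,fx=2.5,fy=2.5,interpolation=3))
E
```

```text
(no output)
```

View pics/s1.png

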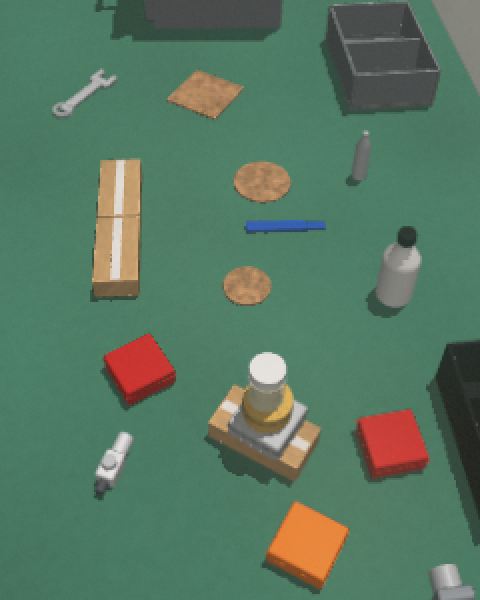

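View pics/t1.png

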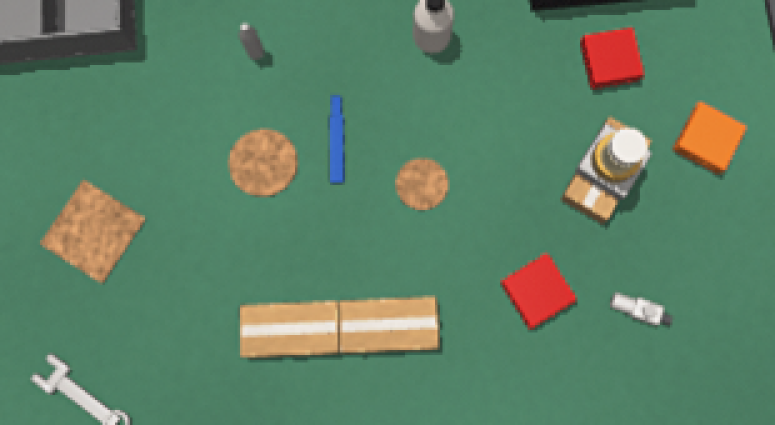

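The pictures show the stack at side (334,290)/top (400,198): white-capped jar, brass tin, grey steel tin, carton. Square-tin candidates in the side picture:
- red at (270,272) and (395,311): wrong colour
- orange at (354,362): wrong colour
- steel at (335,303), in the stack: the one meant, as it is steel grey and lies under the brass tin

The mats are at side (322,234) small, (330,181) large and (303,135) square. The pair is at (259,207).

```bash
cat > h.py <<'E'
import numpy as np, cv2
from rig import *
from scipy.spatial.transform import Rotation as Rn
def ray(c,rc):
    """pixel [row,col] -> camera centre, unit direction in the world"""
    u=cv2.undistortPoints(np.array([[[rc[1],rc[0]]]],float),c["intrinsics"],np.array(c["dist_coeffs"]))[0,0]
    R=np.array(c["R"]); d=R.T@np.array([u[0],u[1],1]); return -R.T@np.array(c["t"]), d/np.linalg.norm(d)
def tri(obs):
    A=np.zeros((3,3));b=np.zeros(3)
    for c,rc in obs:
        o,d=ray(c,rc);P=np.eye(3)-np.outer(d,d);A+=P;b+=P@o
    X=np.linalg.solve(A,b); e=max(np.linalg.norm((np.eye(3)-np.outer(d,d))@(X-o)) for o,d in (ray(c,rc) for c,rc in obs))
    return X,e
def plane(c,rc,z):
    o,d=ray(c,rc); return o+d*(z-o[2])/d[2]
def proj(c,X):
    return cv2.projectPoints(np.array(X,float).reshape(-1,3),cv2.Rodrigues(np.array(c["R"]))[0],np.array(c["t"],float),c["intrinsics"],np.array(c["dist_coeffs"]))[0][:,0]
def toworld(c,px,z):
    """Nx2 (col,row) -> Nx2 world at height z"""
    return np.array([plane(c,(p[1],p[0]),z)[:2] for p in px])
def rel(target,yaw_y=None):
    """jog units from the present pose: target TCP, tool pointing down, fingers closing along world angle yaw_y (deg)"""
    s=sense(); q=s["ee_rot"]; R0=Rn.from_quat([q[1],q[2],q[3],q[0]])
    sh=R0.inv().apply(np.array(target)-s["eef_pos"])/400
    if yaw_y is None: y=R0.as_matrix()[:,1]; yaw=np.degrees(np.arctan2(y[1],y[0]))
    else: yaw=yaw_y
    best=None
    for k in (0,180):
        a=np.radians(yaw+k); y=np.array([np.cos(a),np.sin(a),0]); z=np.array([0,0,-1.]); x=np.cross(y,z)
        rv=(R0.inv()*Rn.from_matrix(np.c_[x,y,z])).as_rotvec()/(np.pi/2)
        if best is None or np.linalg.norm(rv)<np.linalg.norm(best): best=rv
    return np.round(sh,4),np.round(best,4)
E
python3 - <<'E'
from h import *
cs=[capture("side"),capture("top")]
for l in ["small_round_mat","large_round_mat","square_mat","carton_pair"]:
    o=[];m=[]
    for c in cs:
        r=regions_of(l,c)[0]["region"]; ys,xs=np.nonzero(r); o.append((c,(ys.mean(),xs.mean()))); m.append((c,mark_of(l,c)[0]["point"]))
    print(l,tri(o),tri(m))
# manual points from zoomed pics: cap centre top, carton pair corners
S=lambda x,y:(90+y/2,200+x/2); T=lambda x,y:(130+y/2.5,160+x/2.5)
for n,a,b in [("cap",(267,367),(629,145)),("pair joint tape",(119,216),(338,327)),("orange centre top",(308,540),(711,137)),("red1",(139,367),(538,288))]:
    print(n,tri([(cs[0],S(*a)),(cs[1],T(*b))]))
E
```

```text
small_round_mat (array([621.1004038 , -97.68705125,   2.65785421]), np.float64(2.377032445385991)) (array([618.61662229, -85.85253985,  -9.90708564]), np.float64(1.143468355329734))
large_round_mat (array([668.40048527,  91.45738803,   3.99285966]), np.float64(1.5711831199954567)) (array([674.57244886,  87.79528721,   3.10555017]), np.float64(1.703389900766812))
square_mat (array([604.39204327, 301.2924987 ,   5.54599337]), np.float64(1.7949327011509069)) (array([599.89849377, 299.03940938,  10.27769487]), np.float64(0.12278849180432927))
carton_pair (array([458.77245896,  16.60235296,   7.93623907]), np.float64(0.13017790758124795)) (array([461.93737109,  18.95791495,  -7.95836815]), np.float64(7.995130970368845))
cap (array([ 611.32329152, -317.33071591,  144.88837375]), np.float64(1.770587782385802))
pair joint tape (array([460.27977502,  15.81676608,  32.32341215]), np.float64(3.228739858411965))
orange centre top (array([ 638.61970488, -452.77995952,   24.20741476]), np.float64(2.4885670129799))
red1 (array([ 478.72816964, -220.29399634,   19.65063637]), np.float64(0.5480284236892606))
```

```bash
python3 - <<'E'
from h import *
c=capture("wrist"); R=np.array(c["R"]);t=np.array(c["t"]); s=sense()
q=s["ee_rot"];R0=Rn.from_quat([q[1],q[2],q[3],q[0]])
print("cam in tool",R0.inv().apply(-R.T@t-s["eef_pos"]),"axis in tool",R0.inv().apply(R[2]),"x",R0.inv().apply(R[0]),c["intrinsics"],c["dist_coeffs"])
print(rel([560,-290,300]))
E
```

```text
cam in tool [ 8.08606425e+01 -1.57801745e-02 -1.24001586e+02] axis in tool [-3.15640446e-01  4.54232292e-04  9.48878761e-01] x [-6.96857803e-04  9.99999505e-01 -7.10510765e-04] [[329.18916066   0.         324.34160866]
 [  0.         329.18916066 202.24996657]
 [  0.           0.           1.        ]] [-0.04733003  0.          0.          0.          0.        ]
(array([ 0.9431, -0.0491, -0.1243]), array([-0.,  0.,  0.]))
```

Call:
jog_arm(series="0.98 0.03 -0.125 0 0 0 1;0.98 0.03 -0.125 0 0 0 1;0.98 0.03 -0.125 0 0 0 1;0.98 0.03 -0.125 0 0 0 1;0.98 0.03 -0.125 0 0 0 1;0.98 0.03 -0.125 0 0 0 1;0.98 0.03 -0.125 0 0 0 1;0.98 0.03 -0.125 0 0 0 1;0.98 0.03 -0.125 0 0 0 1;0.98 0.03 -0.125 0 0 0 1;0.98 0.03 -0.125 0 0 0 1;0.98 0.03 -0.125 0 0 0 1")

```text
time_s: 4.15
eef_pos: [586.8, -312.3, 300.4]
ee_rot: [0.0, 0.975, 0.224, 0.0]
force: [-0.0, 0.7, -0.7]
grip_width: 1.0
grip_force: 0.0
```

```bash
python3 - <<'E'
from h import *
c=capture("wrist"); cv2.imwrite("pics/w1.png",c["img"][:,:,::-1])
np.save("w1.npy",c,allow_pickle=True)
for l in ["jar","round_tin","square_tin","carton"]:
    print(l,[(x["point"],round(x["confidence"],2)) for x in mark_of(l,c)])
print(sense()["eef_pos"])
E
```

```text
jar [([155.3, 337.3], 0.67)]
round_tin [([154.3, 340.0], 0.7)]
square_tin [([45.9, 412.4], 0.97), ([168.8, 434.5], 0.76), ([200.6, 229.2], 0.61)]
carton []
[ 587.0802505  -312.0002283   300.29487145]
```

View pics/w1.png

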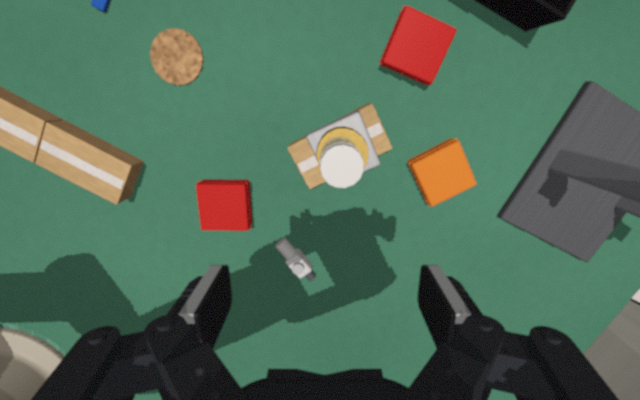

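The picture shows the stack at about (342,150), with the cap at (342,163), the brass tin rim at (345,140), the steel tin at (345,138) and the carton ends at (305,163) and (376,130). The orange and red tins stand apart from it.

```bash
cat >> h.py <<'E'
def hsvmask(c,lo,hi,box):
    h=cv2.cvtColor(c["img"],cv2.COLOR_RGB2HSV); m=cv2.inRange(h,np.array(lo),np.array(hi)); k=np.zeros_like(m); r0,r1,c0,c1=box; k[r0:r1,c0:c1]=m[r0:r1,c0:c1]
    n,l,st,_=cv2.connectedComponentsWithStats(k); 
    return (l==1+np.argmax(st[1:,4])).astype(np.uint8) if n>1 else k
def contour(m): return max(cv2.findContours(m,cv2.RETR_EXTERNAL,cv2.CHAIN_APPROX_NONE)[0],key=len)[:,0].astype(float)
def circ(c,m,z):
    W=toworld(c,contour(m),z); (x,y),(a,b),an=cv2.fitEllipse(W.astype(np.float32)); return np.round([x,y,a,b],1)
def rect(c,m,z):
    W=toworld(c,contour(m),z); (x,y),(a,b),an=cv2.minAreaRect(W.astype(np.float32)); return np.round([x,y,a,b,an],1)
E
python3 - <<'E'
from h import *
w=capture("wrist"); s=capture("side"); t=capture("top")
WH=([0,0,165],[180,45,255])
o=[]
for c,b in ((w,(135,195,310,375)),(s,(255,290,315,355)),(t,(170,205,395,425))):
    m=hsvmask(c,*WH,b); print("cap",m.sum(),circ(c,m,143),np.argwhere(m).mean(0)); o.append((c,np.argwhere(m).mean(0)))
print(tri(o),tri(o[:2]))
# mats
for n,z in (("small_round_mat",4),("large_round_mat",4),("square_mat",4)):
    for c in (w,s,t):
        r=regions_of(n,c)
        if r and r[0]["confidence"]>.5:
            m=r[0]["region"].astype(np.uint8); ys,xs=np.nonzero(m)
            mm=hsvmask(c,[5,70,60],[20,255,255],(ys.min()-4,ys.max()+5,xs.min()-4,xs.max()+5))
            print(n,c["shot"],(rect if n[1]=="q" else circ)(c,mm,z),mm.sum(),m.sum())
E
```

```text
cap 1780 [ 616.2 -319.    36.2   53.8] [164.06011236 345.51235955]
cap 239 [ 613.3 -315.9   36.1   37. ] [273.65271967 333.48535565]
cap 18 [ 598.6 -280.3   18.3   35.3] [194.83333333 395.83333333]
(array([ 610.41603922, -301.02867496,  112.20695195]), np.float64(22.31716007531526)) (array([ 614.20924431, -318.16006551,  145.35118259]), np.float64(1.363366658752879))
small_round_mat 8 [621.5 -97.8  54.4  62.4] 331 348
small_round_mat 9 [620.  -98.5  59.5  60.3] 328 331
large_round_mat 9 [667.   90.8  79.5  81. ] 568 561
square_mat 9 [604.1 301.9  91.9  91.3  52.8] 914 934
```

```bash
python3 - <<'E'
from h import *
w=capture("wrist");h=cv2.cvtColor(w["img"],cv2.COLOR_RGB2HSV)
print([tuple(h[r,342]) for r in range(120,200,5)])
for v in (200,215,225):
    m=hsvmask(w,[0,0,v],[180,25,255],(135,195,318,368)); print(v,m.sum(),circ(w,m,143),np.argwhere(m).mean(0))
print(rel([614,-317.5,113]))
E
```

```text
[(np.uint8(10), np.uint8(4), np.uint8(174)), (np.uint8(15), np.uint8(11), np.uint8(190)), (np.uint8(21), np.uint8(135), np.uint8(210)), (np.uint8(21), np.uint8(135), np.uint8(208)), (np.uint8(22), np.uint8(67), np.uint8(157)), (np.uint8(11), np.uint8(11), np.uint8(183)), (np.uint8(16), np.uint8(12), np.uint8(225)), (np.uint8(14), np.uint8(12), np.uint8(226)), (np.uint8(15), np.uint8(14), np.uint8(225)), (np.uint8(14), np.uint8(13), np.uint8(224)), (np.uint8(15), np.uint8(11), np.uint8(224)), (np.uint8(15), np.uint8(11), np.uint8(223)), (np.uint8(15), np.uint8(14), np.uint8(224)), (np.uint8(12), np.uint8(11), np.uint8(223)), (np.uint8(74), np.uint8(97), np.uint8(131)), (np.uint8(75), np.uint8(99), np.uint8(131))]
200 1398 [ 611.5 -317.1   36.2   36.4] [166.42703863 341.67596567]
215 1321 [ 611.6 -317.1   35.    35.5] [166.40499621 341.69341408]
225 509 [ 615.  -312.    20.    30.2] [158.94302554 339.05500982]
(array([0.0545, 0.0417, 0.4682]), array([-0., -0., -0.]))
```

Call:
jog_arm(series="0.051 0.038 0 0 0 0 1;0.051 0.038 0.1 0 0 0 1;0.051 0.038 0.2 0 0 0 1;0.051 0.038 0.3 0 0 0 1;0.051 0.038 0.4 0 0 0 1;0.051 0.038 0.45 0 0 0 1;0.051 0.038 0.468 0 0 0 1;0.051 0.038 0.468 0 0 0 1")

```text
time_s: 6.05
eef_pos: [612.2, -316.9, 113.5]
ee_rot: [0.0, 0.975, 0.224, 0.0]
force: [0.5, -0.6, 0.7]
grip_width: 1.0
grip_force: 0.0
```

```bash
python3 - <<'E'
from h import *
w=capture("wrist"); cv2.imwrite("pics/w2.png",w["img"][:,:,::-1])
m=hsvmask(w,[0,0,150],[180,40,255],(100,399,250,400)); print(m.sum(),circ(w,m,143),np.argwhere(m).mean(0),sense()["eef_pos"])
E
```

```text
2789 [ 641.8 -305.    38.5   48.3] [206.93402653 336.70025099] [ 612.43136108 -316.99237452  114.12150575]
```

View pics/w2.png

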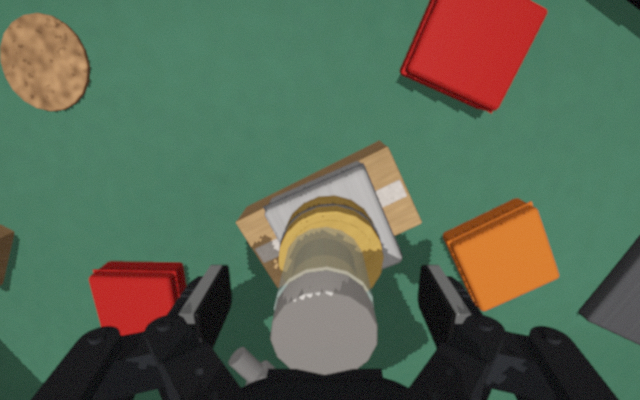

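The jar stands between the fingers: cap at about (325,325), pads at columns 215 and 440. I close on it.

Call:
jog_arm(series="0 0 0 0 0 0 0.2;0 0 0 0 0 0 0.1;0 0 0 0 0 0 0;0 0 0 0 0 0 -0.1;0 0 0 0 0 0 -0.2;0 0 0 0 0 0 -0.3;0 0 0 0 0 0 -0.3;0 0 0 0 0 0 -0.3;0 0 0 0 0 0 -0.3", grip_force=35)

```text
time_s: 7.22
eef_pos: [612.2, -316.8, 113.5]
ee_rot: [0.0, 0.975, 0.224, 0.0]
force: [-1.9, 1.6, 5.4]
grip_width: 0.457
grip_force: 35.2
```

```bash
python3 - <<'E'
from h import *
w=capture("wrist"); print(plane(w,(327,325),143),sense()["grip_width"]*85)
E
```

```text
[ 615.45549555 -315.40225038  143.        ] 38.8667100772115
```

Call:
jog_arm(series="0 0 -0.02 0 0 0 -0.3;0 0 -0.08 0 0 0 -0.3;0 0 -0.18 0 0 0 -0.3;0 0 -0.28 0 0 0 -0.3;0.01 -0.05 -0.3 0 0 0 -0.3;0.02 -0.15 -0.3 0 0 0 -0.3;0.03 -0.25 -0.3 0 0 0 -0.3;0.04 -0.35 -0.3 0 0 0 -0.3;0.047 -0.43 -0.3 0 0 0 -0.3;0.047 -0.47 -0.3 0 0 0 -0.3;0.047 -0.482 -0.3 0 0 0 -0.3;0.047 -0.482 -0.3 0 0 0 -0.3;0.047 -0.482 -0.3 0 0 0 -0.3")

```text
time_s: 8.9
eef_pos: [545.1, -135.9, 232.9]
ee_rot: [0.0, 0.975, 0.224, -0.0]
force: [0.0, -0.4, -1.7]
grip_width: 0.459
grip_force: 35.6
```

```bash
python3 - <<'E'
from h import *
w=capture("wrist"); s=capture("side"); cv2.imwrite("pics/w3.png",w["img"][:,:,::-1])
ss=sense(); print(ss["eef_pos"],ss["grip_width"])
for c in (w,s):
  for l in ("small_round_mat","large_round_mat","carton_pair","jar"):
    for r in regions_of(l,c)[:2]:
        m=r["region"].astype(np.uint8); ys,xs=np.nonzero(m)
        mm=hsvmask(c,[5,70,60],[20,255,255],(ys.min()-4,ys.max()+5,xs.min()-4,xs.max()+5))
        print(l,c["shot"],round(r["confidence"],2),r["point"],circ(c,mm,4) if "mat" in l else (ys.min(),ys.max(),xs.min(),xs.max()),mm.sum(),m.sum())
E
```

```text
[ 544.9799131  -135.73028364  232.9032903 ] 0.4587408906067241
small_round_mat 13 0.57 [87.0, 325.4] [621.3 -98.8  61.9  62.1] 3132 3170
carton_pair 13 0.78 [181.9, 155.5] (np.int64(109), np.int64(256), np.int64(47), np.int64(270)) 10740 13837
jar 13 0.71 [309.6, 321.8] (np.int64(227), np.int64(373), np.int64(271), np.int64(378)) 33 12443
small_round_mat 14 0.64 [232.1, 321.9] [623.2 -98.1  59.2  60.7] 353 370
large_round_mat 14 0.71 [179.3, 330.0] [669.9  92.3  80.2  80.7] 451 428
carton_pair 14 0.76 [206.6, 258.7] (np.int64(170), np.int64(238), np.int64(246), np.int64(270)) 1212 1528
jar 14 0.5 [182.7, 288.5] (np.int64(168), np.int64(196), np.int64(283), np.int64(293)) 0 225
```

View pics/w3.png

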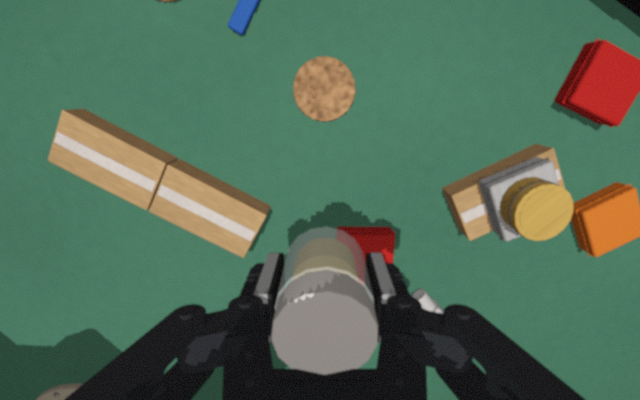

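The picture shows the small mat at (324,89), the jar held between the pads with the cap at (325,320), the pair at (158,182) with its joint at (163,184), and the rest of the stack at (520,195), undisturbed.

```bash
python3 - <<'E'
from h import *
from scipy.optimize import least_squares
w=capture("wrist"); s=sense(); q=s["ee_rot"]; R0=Rn.from_quat([q[1],q[2],q[3],q[0]])
h=cv2.cvtColor(w["img"],cv2.COLOR_RGB2HSV)
m=((h[:,:,1]<45)&(h[:,:,2]>95)).astype(np.uint8); k=np.zeros_like(m);k[262:380,262:390]=m[262:380,262:390]
n,l,st,_=cv2.connectedComponentsWithStats(k); m=(l==1+np.argmax(st[1:,4])).astype(np.uint8)
C=contour(m); print(C.min(0),C.max(0),m.sum())
print([int(h[r,325,2]) for r in range(255,385,6)],[int(h[r,290,2]) for r in range(255,385,6)])
for x in (-2,0,2,4):
    a=np.linspace(0,2*np.pi,200)
    for z,rad in ((-29.5,19),(-14.5,19)):
        P=R0.apply(np.c_[x+rad*np.cos(a),rad*np.sin(a),z+0*a])+s["eef_pos"]; p=proj(w,P); print(x,z,p.min(0).round(1),p.max(0).round(1))
E
```

```text
[271. 262.] [377. 374.] 9518
[129, 130, 173, 138, 139, 138, 128, 144, 144, 145, 142, 142, 146, 145, 143, 144, 145, 145, 143, 144, 62, 26] [107, 108, 108, 115, 159, 128, 131, 136, 192, 145, 144, 147, 144, 146, 144, 143, 145, 144, 140, 64, 26, 27]
-2 -29.5 [270.7 294.1] [377.9 380.2]
-2 -14.5 [276.4 271.1] [372.1 351. ]
0 -29.5 [270.4 289. ] [378.2 376.2]
0 -14.5 [276.2 266.5] [372.4 347.2]
2 -29.5 [270.1 283.8] [378.5 372.1]
2 -14.5 [275.9 261.7] [372.6 343.3]
4 -29.5 [269.7 278.5] [378.8 368. ]
4 -14.5 [275.7 256.9] [372.9 339.4]
```

Call:
jog_arm(series="0.05 0 0 0 0 0 -0.3;0.13 0 0 0 0 0 -0.3;0.19 0 0.05 0 0 0 -0.3;0.211 0 0.15 0 0 0 -0.3;0.211 0 0.25 0 0 0 -0.3;0.211 0 0.35 0 0 0 -0.3;0.211 0 0.43 0 0 0 -0.3;0.211 0 0.47 0 0 0 -0.3;0.211 0 0.49 0 0 0 -0.3;0.211 0 0.5 0 0 0 -0.3;0.211 0 0.506 0 0 0 -0.3;0.211 0 0.506 0 0 0 -0.3;0.211 0 0.506 0 0 0 -0.3")

```text
time_s: 11.08
eef_pos: [621.0, -98.3, 31.1]
ee_rot: [0.0, 0.975, 0.224, 0.0]
force: [0.6, 0.4, -1.1]
grip_width: 0.456
grip_force: 35.6
```

Call:
jog_arm(series="0 0.001 0.002 0 0 0 -0.3;0 0.001 0.004 0 0 0 -0.3;0 0.001 0.004 0 0 0 -0.3;0 0.001 0.004 0 0 0 0.0;0 0.001 0.004 0 0 0 0.2;0 0.001 0.004 0 0 0 0.4;0 0.001 0.004 0 0 0 0.6;0 0.001 0.004 0 0 0 1;0 0.001 0.004 0 0 0 1;0 0.001 0.004 0 0 0 1;0 0.001 0.004 0 0 0 1;0 0.001 -0.1 0 0 0 1;0 0.001 -0.22 0 0 0 1;0 0.001 -0.35 0 0 0 1;0 0.001 -0.48 0 0 0 1;0 0.001 -0.55 0 0 0 1;0 0.001 -0.55 0 0 0 1")

```text
time_s: 13.2
eef_pos: [621.5, -98.8, 252.8]
ee_rot: [0.001, 0.975, 0.224, 0.002]
force: [0.1, -0.6, -1.1]
grip_width: 1.002
grip_force: 0.0
```

```bash
python3 - <<'E'
from h import *
w=capture("wrist"); s=capture("side"); print(sense()["eef_pos"])
cv2.imwrite("pics/w4.png",np.vstack([w["img"],cv2.resize(s["img"][120:300,230:400],(640,200*0+200))])[:,:,::-1])
for v in (150,200): 
    m=hsvmask(w,[0,0,v],[180,25,255],(120,399,220,420)); print(m.sum(),circ(w,m,59))
m=hsvmask(s,[0,0,160],[180,30,255],(205,240,310,335)); print(m.sum(),circ(s,m,59))
E
```

```text
[620.59534407 -98.51997642 249.41187629]
1187 [621.1 -98.9  36.8  40. ]
1040 [620.5 -99.1  35.7  36.1]
138 [622.5 -97.4  35.3  36.3]
```

View pics/w4.png

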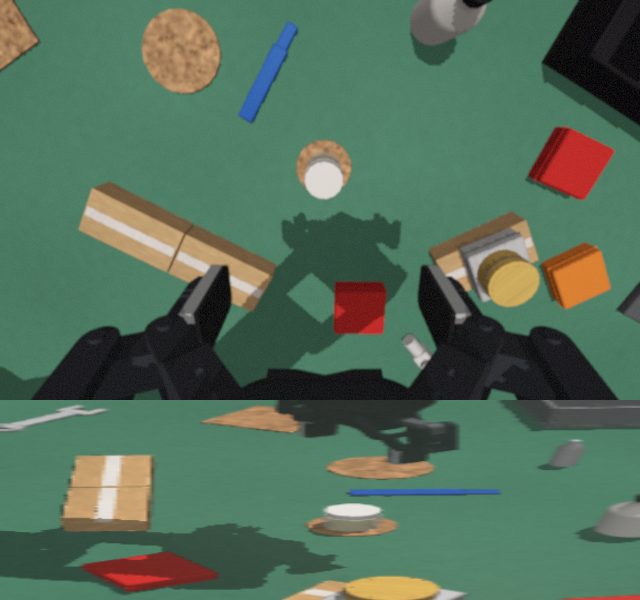

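The jar stands upright and centred on the small mat: cap at wrist (323,180), measured at (621,-99). The large mat is at (180,51), the brass tin at (509,280), and the pair's joint at (180,247).

```bash
python3 - <<'E'
from h import *
w=capture("wrist")
m=hsvmask(w,[5,70,60],[20,255,255],(0,100,130,230)); print("large",circ(w,m,4),m.sum())
E
```

```text
large [668.2  90.9  82.1  82.4] 5263
```

Call:
jog_arm(series="-0.25 0.481 0 0 0 0 1;-0.25 0.481 0 0 0 0 1;-0.25 0.481 0 0 0 0 1;-0.25 0.481 0 0 0 0 1;-0.25 0.481 0 0 0 0 1;-0.25 0.481 0 0 0 0 1;-0.25 0.481 0 0 0 0 1;-0.25 0.481 0 0 0 0 1")

```text
time_s: 14.35
eef_pos: [615.2, -314.5, 250.8]
ee_rot: [0.0, 0.974, 0.225, 0.0]
force: [0.0, -0.6, 0.2]
grip_width: 0.997
grip_force: 0.0
```

```bash
python3 - <<'E'
from h import *
w=capture("wrist");s=capture("side"); print(sense()["eef_pos"]); cv2.imwrite("pics/w5.png",w["img"][60:300,200:460,::-1].repeat(2,0).repeat(2,1))
r=regions_of("round_tin",w)[0]; m=r["region"].astype(np.uint8); print(r["point"],m.sum(),circ(w,m,88)); 
h=cv2.cvtColor(w["img"],cv2.COLOR_RGB2HSV); r0,c0=map(int,r["point"]); print(h[r0,c0],h[r0-20,c0])
m=hsvmask(w,[17,90,185],[26,255,255],(60,260,220,440)); print(m.sum(),circ(w,m,88))
m=hsvmask(s,[15,90,150],[30,255,255],(270,320,300,370)); print("side",m.sum(),circ(s,m,88))
h=cv2.cvtColor(s["img"],cv2.COLOR_RGB2HSV);print([tuple(map(int,h[r,333])) for r in range(278,312,3)])
E
```

```text
[ 615.13415852 -314.80267731  250.84711751]
[192.0, 328.3] 2897 [ 615.5 -319.    53.1   57.7]
[ 21 135 208] [ 21 137 208]
2774 [ 610.7 -317.7   49.4   64.1]
side 498 [ 612.2 -318.2   49.9   64.7]
[(37, 80, 144), (20, 144, 219), (20, 146, 219), (21, 144, 222), (20, 144, 221), (20, 145, 218), (20, 145, 222), (20, 145, 222), (20, 113, 115), (20, 135, 127), (0, 1, 174), (30, 1, 176)]
```

View pics/w5.png

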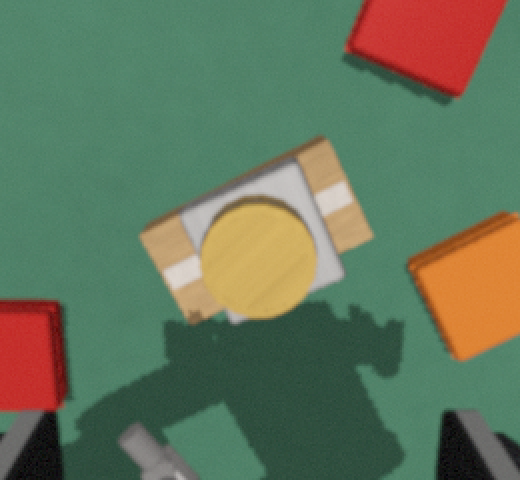

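The crop shows the round tin's lid at crop (259,259), which is pixel (329,189), resting on the steel tin with the carton beneath; the orange and red tins are clear of it.

```bash
python3 - <<'E'
from h import *
w=capture("wrist");s=capture("side")
for c,b in ((w,(150,226,298,362)),(s,(270,305,310,356))):
    m=hsvmask(c,[18,110,195],[24,255,255],b); m=cv2.morphologyEx(m,cv2.MORPH_OPEN,np.ones((7,7))if c is w else np.ones((3,3))); print(m.sum(),circ(c,m,88),circ(c,m,86))
m=cv2.inRange(w["img"],np.array([120,120,120]),np.array([210,210,210])); 
print(rel([612.5,-317.5,75]))
E
```

```text
2485 [ 613.6 -319.5   50.8   51.8] [ 613.1 -319.8   51.2   52.1]
401 [ 615.7 -319.2   49.2   49.6] [ 615.9 -318.    49.3   49.7]
(array([-0.0082,  0.0024,  0.4395]), array([ 0.0001, -0.0001,  0.    ]))
```

Call:
jog_arm(series="-0.0074 0.009 0.08 0 0 0 1;-0.0074 0.009 0.19 0 0 0 1;-0.0074 0.009 0.3 0 0 0 1;-0.0074 0.009 0.38 0 0 0 1;-0.0074 0.009 0.415 0 0 0 1;-0.0074 0.009 0.4245 0 0 0 1;-0.0074 0.009 0.4245 0 0 0 1;-0.0074 0.009 0.4245 0 0 0 0.5;-0.0074 0.009 0.4245 0 0 0 0.3;-0.0074 0.009 0.4245 0 0 0 0.1;-0.0074 0.009 0.4245 0 0 0 0;-0.0074 0.009 0.4245 0 0 0 0;-0.0074 0.009 0.4245 0 0 0 0;-0.0074 0.009 0.4245 0 0 0 0", grip_force=35)

```text
time_s: 16.35
eef_pos: [614.2, -320.1, 81.9]
ee_rot: [0.001, 0.975, 0.224, 0.001]
force: [-0.9, 0.3, 5.9]
grip_width: 0.623
grip_force: 37.2
```

Call:
jog_arm(series="0 0 -0.02 0 0 0 0;0 0 -0.08 0 0 0 0;0 0 -0.18 0 0 0 0;0 0 -0.28 0 0 0 0;0.03 -0.06 -0.3 0 0 0 0;0.08 -0.17 -0.3 0 0 0 0;0.13 -0.29 -0.3 0 0 0 0;0.18 -0.41 -0.3 0 0 0 0;0.23 -0.53 -0.3 0 0 0 0;0.28 -0.65 -0.3 0 0 0 0;0.32 -0.76 -0.3 0 0 0 0;0.345 -0.83 -0.3 0 0 0 0;0.358 -0.866 -0.3 0 0 0 0;0.358 -0.866 -0.3 0 0 0 0;0.358 -0.866 -0.3 0 0 0 0;0.358 -0.866 -0.3 0 0 0 0")

```text
time_s: 18.35
eef_pos: [591.6, 53.2, 200.8]
ee_rot: [0.0, 0.975, 0.223, -0.0]
force: [0.1, -0.5, -1.4]
grip_width: 0.619
grip_force: 37.1
```

```bash
cat > held.py <<'E'
from h import *
w=capture("wrist"); s=sense(); q=s["ee_rot"]; R0=Rn.from_quat([q[1],q[2],q[3],q[0]]); print(s["eef_pos"],s["grip_width"])
E
python3 - <<'E'
exec(open('held.py').read())
cv2.imwrite("pics/w6.png",w["img"][:,:,::-1])
m=hsvmask(w,[5,70,60],[20,255,255],(30,150,240,410)); print("large",circ(w,m,4),m.sum(),np.argwhere(m).mean(0))
a=np.linspace(0,2*np.pi,200)
for x in (-3,0,3):
    P=R0.apply(np.c_[x+27*np.cos(a),27*np.sin(a),-6.1+0*a])+s["eef_pos"]; p=proj(w,P); print(x,p.min(0).round(1),p.max(0).round(1))
m=hsvmask(w,[15,70,60],[28,255,255],(150,399,200,450));C=contour(m);print(C.min(0),C.max(0),m.sum())
E
```

```text
[591.60915556  53.35218745 200.83412159] 0.6203281440835188
large [668.   91.5  82.1  82.3] 6609 [ 86.50794371 322.76093206]
-3 [260.  244.6] [388. 353.]
0 [259.5 237.6] [388.4 347.7]
3 [259.  230.6] [388.9 342.4]
[200. 215.] [394. 368.] 16068
```

View pics/w6.png

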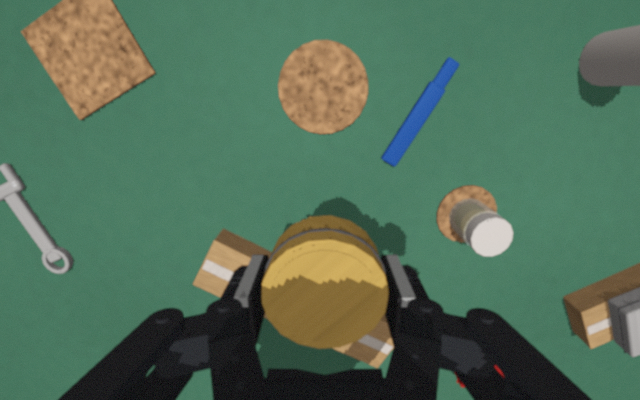

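The picture shows the large mat at (323,87), the tin held level with its lid at (324,293), the jar upright on its mat at (490,235), and the square mat at (88,55). The blue pen at (420,110) stands clear of the finger path.

Call:
jog_arm(series="0.05 0 0 0 0 0 0;0.13 -0.002 0 0 0 0 0;0.19 -0.002 0.05 0 0 0 0;0.2135 -0.002 0.13 0 0 0 0;0.2135 -0.002 0.22 0 0 0 0;0.2135 -0.002 0.31 0 0 0 0;0.2135 -0.002 0.38 0 0 0 0;0.2135 -0.002 0.415 0 0 0 0;0.2135 -0.002 0.43 0 0 0 0;0.2135 -0.002 0.4365 0 0 0 0;0.2135 -0.002 0.4365 0 0 0 0;0.2135 -0.002 0.4365 0 0 0 0")

```text
time_s: 19.9
eef_pos: [668.3, 92.3, 27.0]
ee_rot: [0.0, 0.975, 0.224, 0.001]
force: [-0.3, 0.1, -0.7]
grip_width: 0.618
grip_force: 37.1
```

Call:
jog_arm(series="-0.001 0.002 0.0015 0 0 0 0;-0.001 0.002 0.003 0 0 0 0;-0.001 0.002 0.003 0 0 0 0;-0.001 0.002 0.003 0 0 0 0.3;-0.001 0.002 0.003 0 0 0 0.5;-0.001 0.002 0.003 0 0 0 0.8;-0.001 0.002 0.003 0 0 0 1;-0.001 0.002 0.003 0 0 0 1;-0.001 0.002 0.003 0 0 0 1;-0.001 0.002 -0.1 0 0 0 1;-0.001 0.002 -0.22 0 0 0 1;-0.001 0.002 -0.35 0 0 0 1;-0.001 0.002 -0.48 0 0 0 1;-0.001 0.002 -0.55 0 0 0 1;-0.001 0.002 -0.55 0 0 0 1")

```text
time_s: 21.78
eef_pos: [668.5, 91.4, 248.6]
ee_rot: [0.001, 0.975, 0.224, 0.002]
force: [-0.0, 0.2, -0.9]
grip_width: 1.0
grip_force: 0.0
```

```bash
python3 - <<'E'
exec(open('held.py').read())
r=regions_of("round_tin",w); print([(x["point"],x["confidence"]) for x in r])
m=hsvmask(w,[17,110,195],[26,255,255],(100,260,260,400));m=cv2.morphologyEx(m,cv2.MORPH_OPEN,np.ones((7,7)));print("tin",circ(w,m,32),m.sum())
m=hsvmask(w,[5,70,60],[20,255,255],(0,200,0,260)); print("sq",rect(w,m,4),contour(m).min(0),contour(m).max(0))
print(rel([611,-317,250]))
cv2.imwrite("pics/w7.png",w["img"][:,:,::-1])
E
```

```text
[667.943291    91.41348769 246.21484094] 0.9995978157951562
[([176.5, 322.2], 0.72)]
tin [667.9  90.9  50.1  51.6] 1820
sq [605.3 302.3  92.1  92.6  52.6] [76. 82.] [186. 190.]
(array([-0.5731,  0.8567, -0.0126]), array([-0.0006,  0.001 ,  0.    ]))
```

View pics/w7.png

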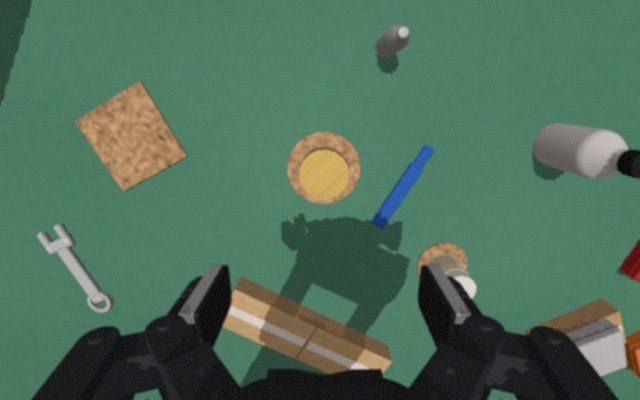

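The round tin lies centred: lid at (325,175), measured at (668,91), with the mat at (668,91). The jar stands at (455,275), and the square mat shows whole at (131,137), its sides at 52.6°. Back to the stack for the steel tin.

Call:
jog_arm(series="-0.573 0.857 0 0 0 0 1;-0.573 0.857 0 0 0 0 1;-0.573 0.857 0 0 0 0 1;-0.573 0.857 0 0 0 0 1;-0.573 0.857 0 0 0 0 1;-0.573 0.857 0 0 0 0 1;-0.573 0.857 0 0 0 0 1;-0.573 0.857 0 0 0 0 1;-0.573 0.857 0 0 0 0 1;-0.573 0.857 0 0 0 0 1;-0.573 0.857 0 0 0 0 1")

```text
time_s: 23.25
eef_pos: [611.7, -316.1, 246.3]
ee_rot: [-0.0, 0.974, 0.225, 0.0]
force: [-0.1, -0.0, -0.2]
grip_width: 1.001
grip_force: 0.0
```

```bash
python3 - <<'E'
exec(open('held.py').read())
cv2.imwrite("pics/w8.png",w["img"][60:300,200:460,::-1].repeat(2,0).repeat(2,1))
sd=capture("side")
for c,b in ((w,(130,250,250,400)),(sd,(270,325,300,370))):
  for v in (160,175,185):
    m=hsvmask(c,[0,0,v],[180,20,255],b);k=7 if c is w else 3
    m=cv2.morphologyEx(m,cv2.MORPH_OPEN,np.ones((k,k)));print(v,m.sum(),rect(c,m,60))
E
```

```text
[ 611.67263392 -316.29764868  246.38042025] 1.001287702568674
160 4099 [ 612.7 -320.3   62.1   68.    50.1]
175 3784 [ 614.9 -321.9   60.8   61.    50.1]
185 3045 [ 615.5 -322.6   59.6   59.    51. ]
160 732 [ 610.5 -316.5   61.3   78.1   49.3]
175 704 [ 610.4 -316.3   59.9   77.6   49.3]
185 682 [ 609.9 -316.    59.3   76.9   50.3]
```

View pics/w8.png

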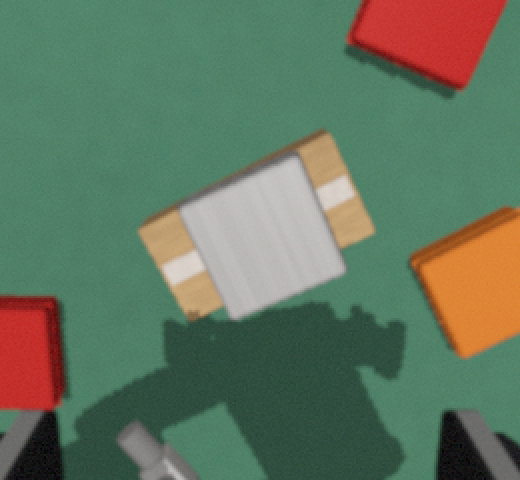

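The crop shows the steel tin's lid at crop (263,235), pixel (331,177), square on the carton's middle with both tape ends visible; red and orange are separate.

```bash
python3 - <<'E'
from h import *
print(rel([614.7,-321.6,54],-39.7))
E
```

```text
(array([0.0014, 0.0148, 0.481 ]), array([ 1.000e-04, -0.000e+00, -2.708e-01]))
```

Call:
jog_arm(series="0.0014 0.015 0 0 0 -0.1 1;0.0014 0.015 0.05 0 0 -0.2 1;0.0014 0.015 0.15 0 0 -0.27 1;0.0014 0.015 0.26 0 0 -0.27 1;0.0014 0.015 0.36 0 0 -0.27 1;0.0014 0.015 0.43 0 0 -0.27 1;0.0014 0.015 0.47 0 0 -0.27 1;0.0014 0.015 0.48 0 0 -0.27 1;0.0014 0.015 0.48 0 0 -0.27 1;0.0014 0.015 0.48 0 0 -0.27 0.6;0.0014 0.015 0.48 0 0 -0.27 0.4;0.0014 0.015 0.48 0 0 -0.27 0.2;0.0014 0.015 0.48 0 0 -0.27 0.2;0.0014 0.015 0.48 0 0 -0.27 0.2;0.0014 0.015 0.48 0 0 -0.27 0.2", grip_force=40)

```text
time_s: 25.22
eef_pos: [615.0, -322.5, 55.7]
ee_rot: [0.001, 0.906, 0.424, 0.0]
force: [-0.4, 0.2, 5.6]
grip_width: 0.735
grip_force: 45.8
```

```bash
python3 - <<'E'
from h import *
# look pose: 95 mm short of the mat along tool x
s=sense(); q=s["ee_rot"]; R0=Rn.from_quat([q[1],q[2],q[3],q[0]]).as_matrix(); print(R0[:,0],R0[:,1],s["eef_pos"])
T=np.array([605.2,302.2,200])-np.array([*(90*R0[:2,0]),0]); print(T,rel(T,-37.4))
E
```

```text
[6.40266538e-01 7.68152815e-01 1.12938515e-04] [ 0.7681512  -0.64026548  0.0019622 ] [ 614.96912362 -322.53380103   55.67635155]
[547.57601154 233.06624666 200.        ] (array([ 0.9591, -1.018 , -0.3627]), array([ 0.0013, -0.    , -0.0268]))
```

Call:
jog_arm(series="0 0 -0.02 0 0 0 0.2;0 0 -0.08 0 0 0 0.2;0 0 -0.18 0 0 0 0.2;0.01 -0.01 -0.28 0 0 0 0.2;0.06 -0.06 -0.35 0 0 0 0.2;0.14 -0.15 -0.36 0 0 0 0.2;0.23 -0.24 -0.36 0 0 -0.027 0.2;0.32 -0.33 -0.36 0 0 -0.027 0.2;0.41 -0.43 -0.36 0 0 -0.027 0.2;0.5 -0.53 -0.36 0 0 -0.027 0.2;0.59 -0.63 -0.36 0 0 -0.027 0.2;0.68 -0.72 -0.36 0 0 -0.027 0.2;0.77 -0.81 -0.36 0 0 -0.027 0.2;0.84 -0.89 -0.36 0 0 -0.027 0.2;0.9 -0.95 -0.36 0 0 -0.027 0.2;0.92 -0.98 -0.36 0 0 -0.027 0.2;0.93 -0.99 -0.36 0 0 -0.027 0.2;0.93 -0.99 -0.36 0 0 -0.027 0.2;0.93 -0.99 -0.36 0 0 -0.027 0.2")

```text
time_s: 27.6
eef_pos: [548.8, 216.1, 198.3]
ee_rot: [0.0, 0.897, 0.443, -0.0]
force: [-0.1, -0.7, -1.6]
grip_width: 0.739
grip_force: 44.9
```

```bash
python3 - <<'E'
exec(open('held.py').read())
cv2.imwrite("pics/w9.png",w["img"][:,:,::-1])
m=hsvmask(w,[5,70,60],[20,255,255],(0,200,230,450)); print("sq",rect(w,m,4),m.sum(),contour(m).min(0),contour(m).max(0))
for x in (-3,0,3):
    P=R0.apply(np.array([[x-32,-32,-4.3],[x-32,32,-4.3],[x+32,32,-4.3],[x+32,-32,-4.3]]))+s["eef_pos"]; print(x,proj(w,P).round(0).tolist())
print(rel([605.2,302.2,29],-37.4))
E
```

```text
[548.79191224 216.20921663 198.32672258] 0.738726256369514
sq [604.8 302.6  92.   91.9  52.6] 10882 [263.  12.] [367. 120.]
-3 [[255.0, 358.0], [394.0, 358.0], [405.0, 231.0], [244.0, 231.0]]
0 [[255.0, 353.0], [394.0, 353.0], [406.0, 224.0], [243.0, 224.0]]
3 [[254.0, 348.0], [395.0, 348.0], [406.0, 217.0], [242.0, 217.0]]
(array([ 0.2565, -0.0188,  0.4233]), array([ 0.    ,  0.0001, -0.0005]))
```

View pics/w9.png

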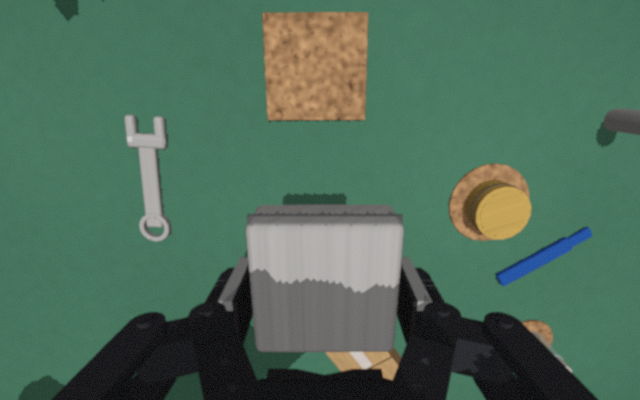

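The picture shows the square mat at (316,66), the tin held square between the pads at (325,285), and the round tin seated at (500,210). The wrench at (148,180) is about 110 mm away along the closing line, clear of the fingers.

Call:
jog_arm(series="0.05 -0.005 0 0 0 0 0.2;0.13 -0.015 0 0 0 0 0.2;0.21 -0.02 0.03 0 0 0 0.2;0.255 -0.02 0.1 0 0 0 0.2;0.255 -0.02 0.2 0 0 0 0.2;0.255 -0.02 0.3 0 0 0 0.2;0.255 -0.02 0.36 0 0 0 0.2;0.255 -0.02 0.4 0 0 0 0.2;0.255 -0.02 0.418 0 0 0 0.2;0.255 -0.02 0.4255 0 0 0 0.2;0.255 -0.02 0.4255 0 0 0 0.2;0.255 -0.02 0.4255 0 0 0 0.2;0.255 -0.02 0.4255 0 0 0 0.2")

```text
time_s: 29.28
eef_pos: [604.3, 303.0, 28.6]
ee_rot: [0.0, 0.896, 0.443, 0.0]
force: [-0.1, 0.3, -1.3]
grip_width: 0.738
grip_force: 44.9
```

Call:
jog_arm(series="-0.001 0.001 0.001 0 0 0 0.2;-0.001 0.001 0.0025 0 0 0 0.2;-0.001 0.001 0.0025 0 0 0 0.2;-0.001 0.001 0.0025 0 0 0 0.6;-0.001 0.001 0.0025 0 0 0 0.8;-0.001 0.001 0.0025 0 0 0 1;-0.001 0.001 0.0025 0 0 0 1;-0.001 0.001 0.0025 0 0 0 1;-0.001 0.001 0.0025 0 0 0 1;-0.001 0.001 -0.1 0 0 0 1;-0.001 0.001 -0.22 0 0 0 1;-0.001 0.001 -0.35 0 0 0 1;-0.001 0.001 -0.48 0 0 0 1;-0.001 0.001 -0.55 0 0 0 1;-0.001 0.001 -0.55 0 0 0 1")

```text
time_s: 31.15
eef_pos: [604.7, 302.6, 250.4]
ee_rot: [0.0, 0.896, 0.443, 0.002]
force: [0.3, -0.2, -0.9]
grip_width: 0.997
grip_force: 0.0
```

```bash
python3 - <<'E'
exec(open('held.py').read())
cv2.imwrite("pics/w10.png",w["img"][60:280,200:450,::-1].repeat(2,0).repeat(2,1))
for v in (165,180):
    m=hsvmask(w,[0,0,v],[180,20,255],(100,260,250,400)); m=cv2.morphologyEx(m,cv2.MORPH_OPEN,np.ones((5,5)));print("tin",rect(w,m,32),m.sum())
h=cv2.cvtColor(w["img"],cv2.COLOR_RGB2HSV); 
m=((h[:,:,0]<45)|(h[:,:,0]>110)|(h[:,:,1]<40)).astype(np.uint8); k=np.zeros_like(m);k[100:230,250:400]=m[100:230,250:400];n,l,st,_=cv2.connectedComponentsWithStats(k);m=(l==1+np.argmax(st[1:,4])).astype(np.uint8)
print("mat",rect(w,m,4))
E
```

```text
[604.19648308 302.41927503 248.03815799] 0.9958453718062686
tin [604.4 302.5  61.1  61.9  52.6] 3281
tin [604.5 302.5  59.   60.   52.5] 3055
mat [605.1 302.9  93.4  93.6  52.5]
```

View pics/w10.png

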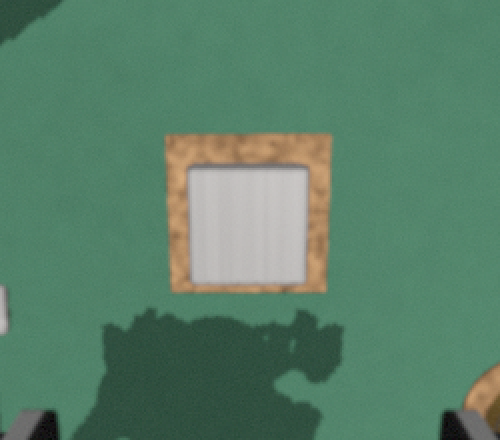

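The steel tin sits centred and in line on the square mat: tin crop (248,226), both at 52.6°, centres within 0.7 mm. Next I measure the pair from above.

Call:
jog_arm(series="-0.786 0.147 0 0 0 0 1;-0.786 0.147 0 0 0 0 1;-0.786 0.147 0 0 0 0 1;-0.786 0.147 0 0 0 0 1;-0.786 0.147 0 0 0 0 1;-0.786 0.147 0 0 0 0 1;-0.786 0.147 0 0 0 0 1;-0.786 0.147 0 0 0 0 1;-0.786 0.147 0 0 0 0 1")

```text
time_s: 32.33
eef_pos: [460.3, 17.8, 247.7]
ee_rot: [-0.0, 0.896, 0.444, -0.0]
force: [0.5, -0.3, -0.7]
grip_width: 0.999
grip_force: 0.0
```

```bash
cat > pair.py <<'E'
from h import *
def pairfit(w,z=32,box=(0,400,0,640)):
    h=cv2.cvtColor(w["img"],cv2.COLOR_RGB2HSV)
    m=((h[:,:,0]<40)|(h[:,:,1]<50)).astype(np.uint8)*(h[:,:,2]>165).astype(np.uint8); r0,r1,c0,c1=box; k=np.zeros_like(m); k[r0:r1,c0:c1]=m[r0:r1,c0:c1]
    k=cv2.morphologyEx(k,cv2.MORPH_CLOSE,np.ones((5,5))); k=cv2.morphologyEx(k,cv2.MORPH_OPEN,np.ones((7,7)))
    n,l,st,_=cv2.connectedComponentsWithStats(k); m=(l==1+np.argmax(st[1:,4])).astype(np.uint8); return m,rect(w,m,z),st[1+np.argmax(st[1:,4])]
E
python3 - <<'E'
exec(open('held.py').read()); from pair import *
r=regions_of("carton_pair",w); print([(x["point"],round(x["confidence"],2),x["region"].sum()) for x in r])
m,f,st=pairfit(w); print(f,st)
v=w["img"].copy(); cv2.drawContours(v,[contour(m).astype(int)],-1,(255,0,0),1); cv2.imwrite("pics/w11.png",v[:,:,::-1])
E
```

```text
[460.21855148  17.66379856 247.79754691] 1.0035352211965494
[([165.4, 321.3], 0.72, np.int64(11613))]
[459.3  15.6 225.4  57.4  86.6] [ 242   69  156  186 9778]
```

View pics/w11.png

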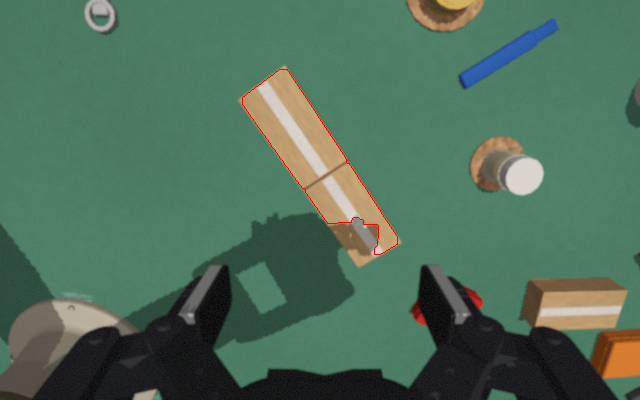

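The picture shows the pair's outline complete except one shadowed corner at (355,255), with the joint running (304,190)–(346,162). The fit is 225.4 x 57.4 mm at (459.3, 15.6), long axis 86.6°, which matches 226 x 58. The bare carton is at (575,303). I check the joint and go to the carton, turning the jaws across its width.

```bash
python3 - <<'E'
exec(open('held.py').read())
A=lambda x,y:plane(w,(y,x),32)[:2]
print("joint",(A(346.5,161.5)+A(304.5,189.5))/2)
# long edges by sub-pixel line fits at the clean stretches (top face z=32), green channel gradient
g=cv2.GaussianBlur(cv2.cvtColor(w["img"],cv2.COLOR_RGB2HSV)[:,:,0].astype(float),(0,0),1)
from pair import *
m,f,st=pairfit(w); C=toworld(w,contour(m),32); u=np.array([np.cos(np.radians(86.6)),np.sin(np.radians(86.6))]); n=np.array([-u[1],u[0]])
P=np.c_[(C-f[:2])@u,(C-f[:2])@n]
for sgn in (1,-1):
    k=(abs(P[:,1]-sgn*28.5)<2.5)&(abs(P[:,0]+0-20)<85)&(P[:,0]>-40); p=np.polyfit(P[k,0],P[k,1],1); print(sgn,k.sum(),"deg",86.6+np.degrees(np.arctan(p[0])),"off at 0",p[1])
k=abs(abs(P[:,0])-112)<3; print("ends",np.median(P[k&(P[:,0]>0),0]),np.median(P[k&(P[:,0]<0),0]))
sd=capture("side"); 
for r in regions_of("square_tin",sd): print(r["point"],plane(sd,r["point"],22)[:2].round())
E
```

```text
[460.14681187  17.36875223 247.92793942] 0.9995861558412515
joint [459.27085723  14.9096196 ]
1 114 deg 86.61584053419585 off at 0 27.974647303194754
-1 121 deg 86.4561852990155 off at 0 -28.15462651748802
ends 112.14474038153574 -111.92411235310766
[270.7, 268.3] [ 477. -214.]
[314.3, 397.8] [ 756. -360.]
[131.9, 302.8] [609. 304.]
[363.4, 354.6] [ 641. -459.]
```

Call:
jog_arm(series="-0.03 0.06 0 0 0 -0.1 1;-0.08 0.15 0 0 0 -0.2 1;-0.14 0.26 0 0 0 -0.3 1;-0.2 0.37 0 0 0 -0.4 1;-0.26 0.48 0 0 0 -0.5 1;-0.32 0.59 0 0 0 -0.6 1;-0.37 0.7 0 0 0 -0.7 1;-0.41 0.78 0 0 0 -0.8 1;-0.438 0.819 0 0 0 -0.9 1;-0.438 0.819 0 0 0 -0.97 1;-0.438 0.819 0 0 0 -0.97 1;-0.438 0.819 0 0 0 -0.97 1;-0.438 0.819 0 0 0 -0.97 1")

```text
time_s: 34.2
eef_pos: [614.0, -321.0, 248.2]
ee_rot: [0.0, 0.343, 0.939, -0.0]
force: [0.4, 0.1, 0.1]
grip_width: 1.002
grip_force: 0.0
```

```bash
python3 - <<'E'
exec(open('held.py').read()); from pair import *
m,f,st=pairfit(w,32,(90,260,200,440)); print(f,st)
v=w["img"].copy(); cv2.drawContours(v,[contour(m).astype(int)],-1,(255,0,0),1); cv2.imwrite("pics/w12.png",v[:,:,::-1])
E
```

```text
[ 613.97559208 -321.0406494   248.27494472] 1.0034302519786826
[ 611.9 -320.2   57.5  111.5   52.9] [ 294  117   59  105 4885]
```

View pics/w12.png

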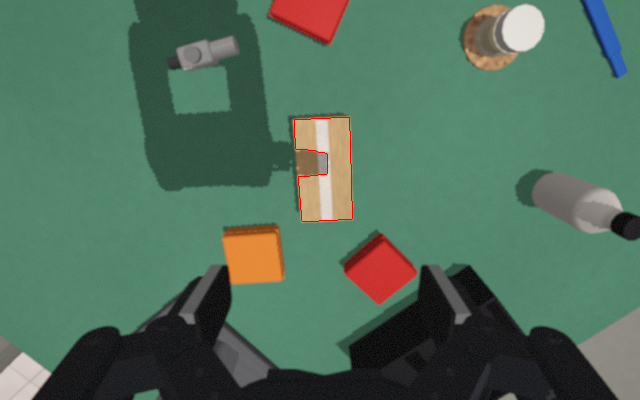

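The carton alone is at (326,168), outline 111.5 x 57.5 mm, centre (611.9,-320.2), across-width direction 52.9°. The orange tin (253,255) and red tin (380,268) stay about 70 mm from the finger positions.

```bash
python3 - <<'E'
from h import *
print(rel([612,-320.3,23],52.8))
E
```

```text
(array([ 0.0051, -0.0018,  0.5632]), array([-0.    ,  0.0001, -0.0325]))
```

Call:
jog_arm(series="0.005 -0.002 0.05 0 0 -0.032 1;0.005 -0.002 0.15 0 0 -0.032 1;0.005 -0.002 0.27 0 0 -0.032 1;0.005 -0.002 0.39 0 0 -0.032 1;0.005 -0.002 0.48 0 0 -0.032 1;0.005 -0.002 0.54 0 0 -0.032 1;0.005 -0.002 0.563 0 0 -0.032 1;0.005 -0.002 0.563 0 0 -0.032 1;0.005 -0.002 0.563 0 0 -0.032 1;0.005 -0.002 0.563 0 0 -0.032 0.6;0.005 -0.002 0.563 0 0 -0.032 0.4;0.005 -0.002 0.563 0 0 -0.032 0.2;0.005 -0.002 0.563 0 0 -0.032 0.1;0.005 -0.002 0.563 0 0 -0.032 0.1;0.005 -0.002 0.563 0 0 -0.032 0.1;0.005 -0.002 0.563 0 0 -0.032 0.1", grip_force=40)

```text
time_s: 36.25
eef_pos: [612.2, -320.7, 23.6]
ee_rot: [0.001, 0.319, 0.948, -0.0]
force: [-0.0, 0.9, 5.8]
grip_width: 0.675
grip_force: 44.9
```

```bash
python3 - <<'E'
from h import *
s=sense(); print(s["eef_pos"],s["grip_width"]*85,s["force"])
print(rel([459.3,15.2,180],-3.45))
E
```

```text
[ 612.18760519 -320.72327675   23.63146288] 57.34858668752933 [-0.01658929  0.86937116  5.84425355]
(array([ 0.8118,  0.4378, -0.3918]), array([4.00e-04, 6.00e-04, 6.25e-01]))
```

Call:
jog_arm(series="0 0 -0.02 0 0 0 0.1;0 0 -0.08 0 0 0 0.1;0 0 -0.18 0 0 0 0.1;0.01 0.003 -0.3 0 0 0 0.1;0.06 0.017 -0.4 0 0 0.06 0.1;0.14 0.04 -0.44 0 0 0.14 0.1;0.24 0.07 -0.44 0 0 0.23 0.1;0.34 0.1 -0.44 0 0 0.32 0.1;0.44 0.127 -0.44 0 0 0.41 0.1;0.53 0.154 -0.44 0 0 0.5 0.1;0.6 0.174 -0.44 0 0 0.57 0.1;0.635 0.184 -0.44 0 0 0.61 0.1;0.645 0.187 -0.44 0 0 0.625 0.1;0.645 0.187 -0.44 0 0 0.625 0.1;0.645 0.187 -0.44 0 0 0.625 0.1")

```text
time_s: 38.12
eef_pos: [451.9, -105.4, 198.8]
ee_rot: [0.0, 0.728, 0.686, -0.0]
force: [0.0, 0.4, -2.4]
grip_width: 0.671
grip_force: 44.2
```

```bash
python3 - <<'E'
exec(open('held.py').read())
cv2.imwrite("pics/w13.png",w["img"][:,:,::-1])
y=R0.as_matrix()[:,1]; print("yaw_y",np.degrees(np.arctan2(y[1],y[0])))
for x in (-3,0,3):
    P=R0.apply(np.array([[x-56,-29,-8.4],[x-56,29,-8.4],[x+56,29,-8.4],[x+56,-29,-8.4]]))+s["eef_pos"]; print(x,proj(w,P).round(0).tolist())
from pair import *
# expected pair corners from the fit, projected
a=np.radians(86.53);u=np.array([np.cos(a),np.sin(a)]);n=np.array([-u[1],u[0]]);c=np.array([459.3,15.3])
print(proj(w,[[*(c+i*113*u+j*29*n),32] for i,j in ((1,1),(1,-1),(0,1),(0,-1),(-1,1),(-1,-1))]).round(1).tolist())
E
```

```text
[ 451.85572039 -105.40336511  198.77907231] 0.6683567204060449
yaw_y -3.447276830670785
-3 [[264.0, 404.0], [385.0, 404.0], [405.0, 174.0], [244.0, 174.0]]
0 [[264.0, 399.0], [386.0, 399.0], [406.0, 166.0], [244.0, 166.0]]
3 [[263.0, 395.0], [386.0, 395.0], [406.0, 158.0], [243.0, 158.0]]
[[284.9, -122.8], [364.5, -122.8], [288.9, 41.8], [360.5, 41.8], [292.8, 177.3], [356.6, 177.3]]
```

View pics/w13.png

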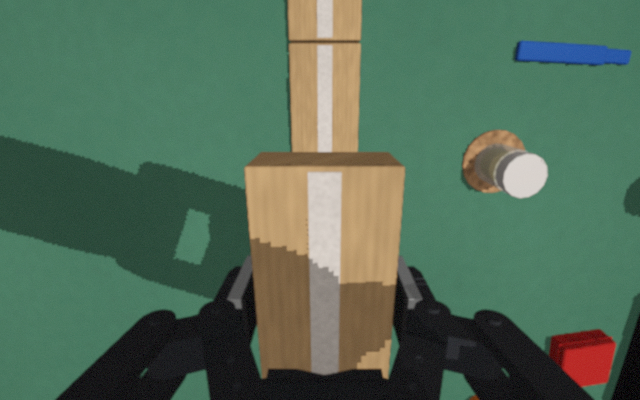

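The picture shows the joint at row 41.5, columns 289–360, as the fit predicts. The held carton's front top edge, (247,167)–(404,167), is centred on the jaws with no offset along x, and its tape lines up with the pair's.

Call:
jog_arm(series="0.04 0 0 0 0 0 0.1;0.11 0 0 0 0 0 0.1;0.19 0 0 0 0 0 0.1;0.26 0 0 0 0 0 0.1;0.295 0 0.03 0 0 0 0.1;0.302 0.0005 0.09 0 0 0 0.1;0.302 0.0005 0.17 0 0 0 0.1;0.302 0.0005 0.25 0 0 0 0.1;0.302 0.0005 0.31 0 0 0 0.1;0.302 0.0005 0.338 0 0 0 0.1;0.302 0.0005 0.35 0 0 0 0.1;0.302 0.0005 0.354 0 0 0 0.1;0.302 0.0005 0.354 0 0 0 0.1;0.302 0.0005 0.354 0 0 0 0.1")

```text
time_s: 39.92
eef_pos: [459.4, 15.5, 57.8]
ee_rot: [0.0, 0.728, 0.685, 0.0]
force: [0.6, -0.2, -0.7]
grip_width: 0.672
grip_force: 44.2
```

```bash
python3 - <<'E'
from h import *
s=sense(); print(s["eef_pos"],s["force"],rel([459.3,15.2,55.6],-3.45))
E
```

```text
[459.38076115  15.54431102  57.75101244] [ 0.62067449 -0.2249178  -0.70029156] (array([-0.0009, -0.0002,  0.0054]), array([ 0.0006,  0.0001, -0.    ]))
```

Call:
jog_arm(series="-0.001 0 0.002 0 0 0 0.1;-0.001 0 0.004 0 0 0 0.1;-0.001 0 0.005 0 0 0 0.1;-0.001 0 0.005 0 0 0 0.1;-0.001 0 0.005 0 0 0 0.4;-0.001 0 0.005 0 0 0 0.6;-0.001 0 0.005 0 0 0 0.8;-0.001 0 0.005 0 0 0 1;-0.001 0 0.005 0 0 0 1;-0.001 0 0.005 0 0 0 1;-0.001 0 -0.08 0 0 0 1;-0.001 0 -0.2 0 0 0 1;-0.001 0 -0.33 0 0 0 1;-0.001 0 -0.45 0 0 0 1;-0.001 0 -0.5 0 0 0 1;-0.001 0 -0.5 0 0 0 1;-0.001 0 -0.5 0 0 0 1")

```text
time_s: 42.05
eef_pos: [458.7, 15.3, 256.1]
ee_rot: [-0.001, 0.728, 0.685, -0.001]
force: [-0.5, -1.1, -0.5]
grip_width: 0.997
grip_force: 0.0
```

```bash
python3 - <<'E'
exec(open('held.py').read())
sd=capture("side"); 
a=w["img"][0:330,180:480,::-1]; b=cv2.resize(sd["img"][120:285,230:380,::-1],(300,330))
cv2.imwrite("pics/w14.png",cv2.resize(np.hstack([a,b]),None,fx=1.3,fy=1.3,interpolation=2))
a=np.radians(86.53);u=np.array([np.cos(a),np.sin(a)]);n=np.array([-u[1],u[0]]);c=np.array([459.3,15.2])
print("exp carton top",(proj(w,[[*(c+i*56*u+j*29*n),64] for i,j in ((1,1),(1,-1),(-1,1),(-1,-1))])-[180,0]).round(1).tolist())
from pair import *
for v in (190,):
    m,f,st=pairfit(w,64); print(f,st)
E
```

```text
[458.65778968  15.27513947 255.97845951] 0.9972370149230839
exp carton top [[114.7, 121.1], [176.6, 121.1], [117.8, 231.1], [173.4, 231.2]]
[461.3  53.6 142.1  57.3  86.5] [ 295   60   61  151 8658]
```

View pics/w14.png

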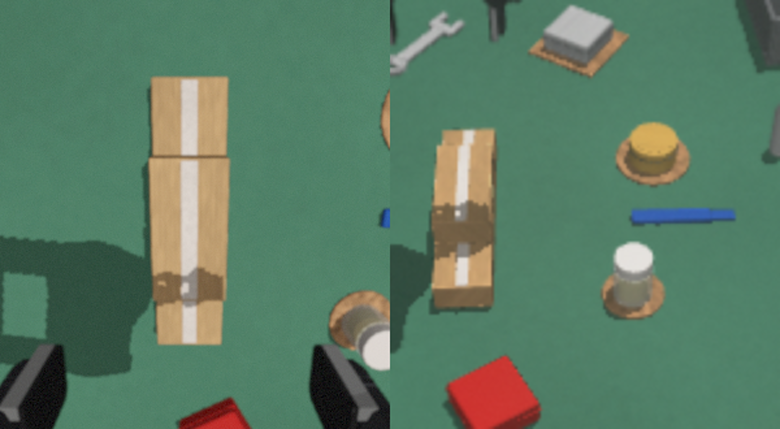

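The last picture shows the carton square over the joint: far edge at row 121.5 (expected 121.1), near edge at 231.5 (expected 231.1), columns 114.6–176.2 (expected 114.7–176.6). The jar, round tin and square tin stand upright on their mats. I hand the job in.

```bash
python3 -c "
from rig import *
print(finish_job())"
```

```text
the job is handed in; nothing more can be done
None
```

The job is handed in after about 42 s of robot time: my last measurements put the jar, round tin and square tin upright within about 1–2 mm of their mat centres, the square tin in line with its mat, and the carton over the pair's joint and flush at the sides.

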